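Line up finished abaci by size for inspection

TASK

Line up the four finished abaci on the green pads of the black slab in order of size, one to a pad, the smallest next to the blue bead and the largest next to the yellow bead. Stand each one upright in the middle of its pad, lengthwise along the pad, and let go; never let one fall over on the way.

Things in the scene. Friction and masses are not known exactly. Their poses are not given: they have to be found in the camera images.
- abacus_3: The smallest of four finished abaci, with 3 rods: a pale wooden frame with blue and yellow beads, standing upright on the bench on its long bottom bar. A solid block for gripping: 50 mm long (own x), 28 mm thick (own y, the way to grip it from above), 46 mm high (z up). Origin: centre of its underside. Weighs 30 to 200 g. Front and back are alike.
- abacus_4: The second smallest of four finished abaci, with 4 rods: a pale wooden frame with blue and yellow beads, standing upright on the bench on its long bottom bar. A solid block for gripping: 66 mm long (own x), 28 mm thick (own y, the way to grip it from above), 60 mm high (z up). Origin: centre of its underside. Weighs 30 to 200 g. Front and back are alike.
- abacus_5: The second largest of four finished abaci, with 5 rods: a pale wooden frame with blue and yellow beads, standing upright on the bench on its long bottom bar. A solid block for gripping: 82 mm long (own x), 28 mm thick (own y, the way to grip it from above), 74 mm high (z up). Origin: centre of its underside. Weighs 30 to 200 g. Front and back are alike.
- abacus_6: The largest of four finished abaci, with 6 rods: a pale wooden frame with blue and yellow beads, standing upright on the bench on its long bottom bar. A solid block for gripping: 98 mm long (own x), 28 mm thick (own y, the way to grip it from above), 88 mm high (z up). Origin: centre of its underside. Weighs 30 to 200 g. Front and back are alike.
- pad_a: One of the four fixed flat green pads in a row on the black slab (end pad; the row runs a, b, c, d towards the pads' -y, about 80 mm apart). 106 mm long (own x, across the row), 44 mm wide (own y, along the row), 3 mm thick; origin: centre of its underside, which lies on the slab, 12 mm above the bench. The slab is 400 by 130 mm.
- pad_b: One of the four fixed flat green pads in a row on the black slab (inner pad; the row runs a, b, c, d towards the pads' -y, about 80 mm apart). 106 mm long (own x, across the row), 44 mm wide (own y, along the row), 3 mm thick; origin: centre of its underside, which lies on the slab, 12 mm above the bench. The slab is 400 by 130 mm.
- pad_c: One of the four fixed flat green pads in a row on the black slab (inner pad; the row runs a, b, c, d towards the pads' -y, about 80 mm apart). 106 mm long (own x, across the row), 44 mm wide (own y, along the row), 3 mm thick; origin: centre of its underside, which lies on the slab, 12 mm above the bench. The slab is 400 by 130 mm.
- pad_d: One of the four fixed flat green pads in a row on the black slab (end pad; the row runs a, b, c, d towards the pads' -y, about 80 mm apart). 106 mm long (own x, across the row), 44 mm wide (own y, along the row), 3 mm thick; origin: centre of its underside, which lies on the slab, 12 mm above the bench. The slab is 400 by 130 mm.
- bead_blue: Large blue bead, 32 mm across and 14 mm high, fixed flat on the black slab at one end of the row of pads (which end changes), about 58 mm beyond the centre of the end pad: marks the end for the smallest abacus. Origin: centre of its underside.
- bead_yellow: Large yellow bead, same size as the blue one, fixed at the other end of the row: marks the end for the largest abacus. Origin: centre of its underside.
Not all that is in view belongs to the job. Leave any pink or red look-alike of the abacus_3 alone. Leave any red look-alike of the abacus_4 alone.

How it is judged:
By the outcome, as a careful person would: the job done as asked, in the order asked, and still so for the second after the job is handed in, with the robot touching nothing.
It also fails if it takes over 106 s, if anything falls off the work surface, if the arm or the gripper's body presses on something with over 40 N, if the wrist force passes 120 N, or if a joint passes its speed limit or range.

ROBOT

A 7-joint arm with a two-finger parallel gripper is mounted at the origin on the work surface. World frame = base frame: x ahead of the robot, y to its left, z up, the work surface at z = 0. Lengths are in m, angles in rad, forces in N, time in s.
With the tool pointing down it reaches from about 0.4 to 0.85 m from the base axis. Payload 10.4 kg.
Tool frame: the origin (TCP) lies at the very end of the fingers, on their centre line; the grasp point (between the pads) lies 19 mm behind it; x points along the fingers, z is the direction in which the jaws open and shut, and the axes are right-handed (so a half turn about x gives the same grasp; the last joint's range is limited). The gripper opens to 85 mm and grips with 20 to 120 N. Pads are 22 mm wide; open, the fingers measure 114 mm over their backs; the gripper's body (76 mm by 85 mm) begins 54 mm behind the grasp point. The pads swing forward as they close: fully open they stand 13 mm farther back than shut.
Start: joints at [1.264, 0.332, -0.065, 1.46, 0.022, 1.35, -0.088], TCP at [0.175, -0.6, 0.231] pointing down, gripper open.
Joint ranges: [-2.6, 2.6], [-0.5, 2.12], [-1.47, 1.34], [0.16, 2.42], [-1.27, 4.41], [0.06, 2.06], [-2.6, 2.6]. Speed limits (rad/s): [2.22, 2.22, 2.79, 2.79, 3.14, 3.14, 3.14].

INTERFACE

Orientations are given as a unit quaternion [x, y, z, w].
In Python, from workcell import telemetry, viewer, manip, spot_in, mark_of gives the robot as it stands. The module is installed in compiled form; this text tells all that it offers.
- The arm moves only by the shell command python3 -m crank 'ROWS' [FORCE]. ROWS is JSON, a list of rows, each a list of 3 entries, a list of its own where there are three numbers: the closure, from 0 (fully open) to 1 (shut), then the shift along the world's x, y, z in cm, then the turn, a rotation vector about the world's x, y, z in rad. A call has 1 to 12 rows; each row shifts and turns the commanded pose from where the row before left it; what a row does not reach is not made up. A row lasts 1/12 s, in which the tool goes at most 41.7 mm and 7.16 degrees, less where a joint would pass 70% of its speed; a pose out of reach is approached as far as the arm can. A call with a gripper value outside its range is refused whole. The fingers move at their own pace and stop on an object; FORCE is the grip in N (left out, the last holds). Time passes only in rows, so rows that do not move let the fingers close. It gives the time, the measured TCP pose, the force and the opening at its end, in the units of the state.
- telemetry.get_obs(): the state, without advancing time (a new reading comes with each control period).
- viewer.camera(name): name is "side" or "top" or "wrist"; returns a dict with "frame" (400x640x3 uint8, red, green, blue), "intrinsics" (3x3 intrinsics, pixels), "k1" (the pictures are not rectified: a ray, as slopes to the right and down, at radius r is drawn at 1 + k1 r^2 times it, then the intrinsics apply), "cam_to_world" (4x4, takes a point from camera to world coordinates). Camera axes: x right, y up, looking along -z (the intrinsics and any distortion apply to the point x, -y, -z); pixel columns grow to the right and rows downward; lengths in m; the calibration is good to about 2 mm. A picture is of the moment at which its call begins. There is no depth.
- manip.hand_in(): hands the job in, once; it reports no verdict.
Trained networks look in a picture, given as the dict that the camera call returned (one of the last four; its "shot" number tells which), for a name from the list of things; names that differ only in an ending like _2 or _b are one class to them, and where a whole thing is asked for, a point or a joint stands for the part that bears it (a point fixed in the world has none). Each returns a list of dicts, best first, with "conf" (0 to 1); they miss things now and then, are a little off and sometimes report something else, mostly with a low value. They report only what shows in the picture. A call takes as long as a camera call. They do not tell look-alikes from the thing itself.
- spot_in(thing, picture): "location" ([x, y, z] in m, in the coordinates of the camera as it stood for that picture, good to about 4 mm: the middle of the surface that is visible of it).
- mark_of(thing, picture): "location" ([x, y, z] in m, in the coordinates of the camera as it stood for that picture, good to about 4 mm: a listed point, or the origin of a listed thing).
The state is a dict: "clock": time; "joint_pos": joint angles; "joint_velocities": joint speeds; "tau": joint torques, N m; "position": TCP position; "ee_rot": TCP orientation; "ft_force": force on the tool from outside, world axes, zero at the start; "torque": the same for the moment, N m; "grip_width": opening from 0.0 (shut) to 1.0 (fully open).
Only numpy, scipy, OpenCV 4.12 (cv2) and the standard library are available. Lean on these libraries where they do the work, as an engineer would, in place of code of your own. Each camera call takes 0.05 s, during which the arm holds its last target. There are 200 camera calls.

## Working session

There is one attempt and no reset: what is moved stays moved. The work goes in short steps, Python scripts to look and compute and a shell command to move; the robot and the scene stay as the last step left them, time stands still between calls to the robot, and variables do not carry over. Pictures are saved under pics/ and viewed, about 12 in all and at most 16, crops included, and the job is handed in when it is done.

```bash
mkdir -p pics; cat > h.py <<'E'
import numpy as np, cv2
from workcell import telemetry, viewer, manip, spot_in, mark_of
def save(p,n): cv2.imwrite('pics/'+n+'.png',cv2.cvtColor(p['frame'],cv2.COLOR_RGB2BGR))
def w(p,l): return (np.array(p['cam_to_world'])@np.r_[l,1])[:3]
def pix2w(p,uv,z):
    K=np.array(p['intrinsics']);s=np.array([(uv[0]-K[0,2])/K[0,0],(uv[1]-K[1,2])/K[1,1]]);d=s.copy()
    for _ in range(20): s=d/(1+p['k1']*(s@s))
    T=np.array(p['cam_to_world']);r=T[:3,:3]@np.array([s[0],-s[1],-1]);o=T[:3,3]
    return o+r*(z-o[2])/r[2]
def w2pix(p,P):
    T=np.array(p['cam_to_world']);c=T[:3,:3].T@(np.array(P)-T[:3,3]);s=np.array([c[0],-c[1]])/-c[2]
    s=s*(1+p['k1']*(s@s));K=np.array(p['intrinsics']);return np.array([K[0,0]*s[0]+K[0,2],K[1,1]*s[1]+K[1,2]])
E
python3 - <<'E'
from h import *
o=telemetry.get_obs();print({k:np.round(o[k],3) for k in('clock','position','ee_rot','grip_width','ft_force')})
for c in('top','side'):
    p=viewer.camera(c);save(p,c+'0');print(c,np.round(p['cam_to_world'],3).tolist())
    for t in('abacus_3','abacus_4','abacus_5','abacus_6','pad_a','bead_blue','bead_yellow'):
        for d in mark_of(t,p): print(t,round(d['conf'],2),np.round(w(p,d['location']),3),w2pix(p,w(p,d['location'])).round())
E
```

```text
{'clock': np.float64(0.0), 'position': array([ 0.175, -0.6  ,  0.23 ]), 'ee_rot': array([ 0.425,  0.566, -0.424,  0.565]), 'grip_width': np.float64(1.0), 'ft_force': array([-0.116, -0.822,  0.699])}
top [[-0.007, 0.98, -0.196, 0.297], [-1.0, -0.01, -0.014, -0.004], [-0.015, 0.196, 0.98, 0.835], [0.0, 0.0, 0.0, 1.0]]
abacus_3 0.77 [0.444 0.179 0.001] [240. 207.]
abacus_3 0.74 [ 0.544 -0.021  0.015] [326. 163.]
abacus_3 0.73 [ 0.299  0.235 -0.005] [214. 272.]
abacus_3 0.72 [ 0.587  0.177 -0.004] [243. 149.]
abacus_3 0.69 [0.332 0.327 0.   ] [173. 257.]
abacus_3 0.68 [0.441 0.323 0.007] [177. 209.]
abacus_3 0.65 [0.385 0.25  0.002] [208. 233.]
abacus_3 0.61 [0.59  0.336 0.003] [177. 148.]
abacus_4 0.77 [0.444 0.179 0.001] [240. 207.]
abacus_4 0.74 [ 0.544 -0.021  0.015] [326. 163.]
abacus_4 0.73 [ 0.299  0.235 -0.005] [214. 272.]
abacus_4 0.72 [ 0.587  0.177 -0.004] [243. 149.]
abacus_4 0.69 [0.332 0.327 0.   ] [173. 257.]
abacus_4 0.68 [0.441 0.323 0.007] [177. 209.]
abacus_4 0.65 [0.385 0.25  0.002] [208. 233.]
abacus_4 0.61 [0.59  0.336 0.003] [177. 148.]
abacus_5 0.77 [0.444 0.179 0
[... 1793 characters left out ...]
5 0.77 [0.388 0.246 0.001] [329. 285.]
abacus_5 0.75 [ 0.443  0.323 -0.001] [302. 309.]
abacus_5 0.62 [0.59  0.177 0.002] [255. 254.]
abacus_5 0.58 [ 0.291  0.229 -0.003] [369. 286.]
abacus_6 0.94 [0.447 0.178 0.003] [309. 261.]
abacus_6 0.94 [0.593 0.339 0.002] [237. 306.]
abacus_6 0.77 [0.388 0.246 0.001] [329. 285.]
abacus_6 0.75 [ 0.443  0.323 -0.001] [302. 309.]
abacus_6 0.62 [0.59  0.177 0.002] [255. 254.]
abacus_6 0.58 [ 0.291  0.229 -0.003] [369. 286.]
pad_a 0.88 [ 0.543 -0.018  0.011] [287. 203.]
pad_a 0.62 [ 0.561 -0.262  0.014] [296. 151.]
pad_a 0.6 [ 0.554 -0.179  0.007] [293. 169.]
bead_blue 0.42 [0.551 0.042 0.014] [280. 217.]
bead_yellow 0.52 [ 0.569 -0.319  0.01 ] [296. 141.]
```

```bash
ls .
```

```text
h.py
pics
```

```bash
python3 - <<'E'
import cv2
a=cv2.imread('pics/top0.png');cv2.imwrite('pics/top0c.png',cv2.resize(a[120:300,130:330],(800,720))[:600] if 0 else cv2.resize(a[130:310,130:370],(800,600),interpolation=cv2.INTER_CUBIC))
a=cv2.imread('pics/side0.png');cv2.imwrite('pics/side0c.png',cv2.resize(a[170:350,180:420],(800,600),interpolation=cv2.INTER_CUBIC))
E
```

```text
(no output)
```

View pics/top0c.png

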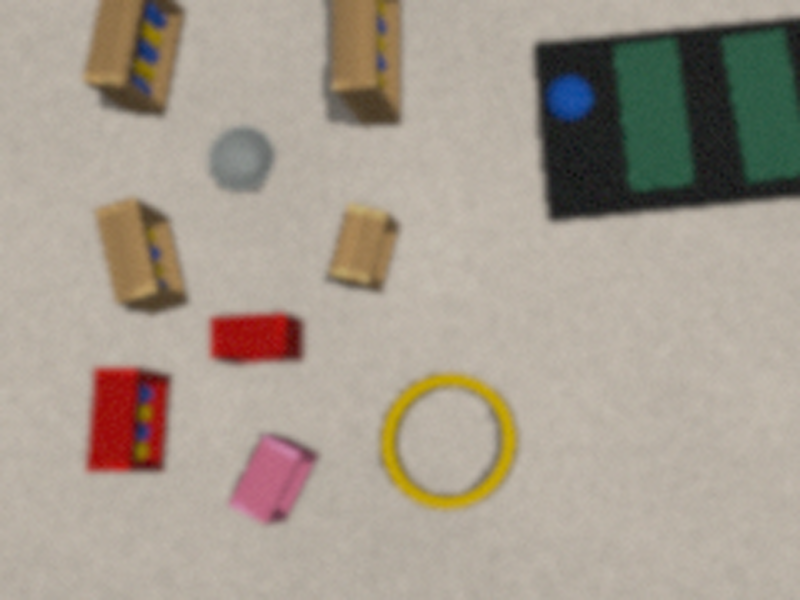

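View pics/side0c.png

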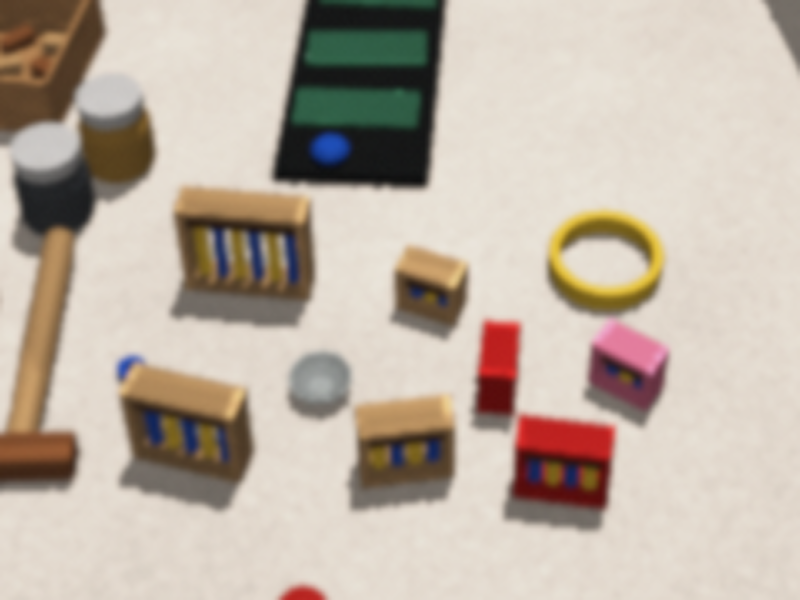

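View pics/top0.png

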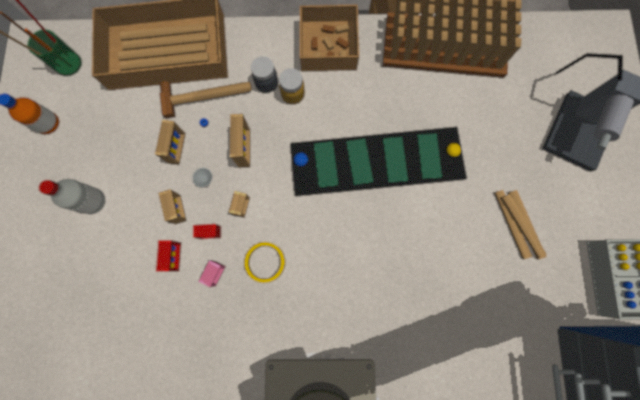

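Top crop: abacus_6 sits at about (365,60), 5 at (135,55), 4 at (140,255) and 3 at (365,248). The red and pink decoys are lower down. In the full top view the blue bead (300,158) is beside the left (+y) pad, so from blue the pads take 3, 4, 5, 6. Next I'll fit boxes to the silhouettes in both views.

```bash
cat > fit.py <<'E'
from h import *
from scipy.optimize import minimize
from scipy.spatial.transform import Rotation as R
S={3:(.05,.028,.046),4:(.066,.028,.06),5:(.082,.028,.074),6:(.098,.028,.088)}
def corners(x,y,a,s,z0=0):
    c,n=np.cos(a),np.sin(a)
    return [(x+c*i*s[0]/2-n*j*s[1]/2,y+n*i*s[0]/2+c*j*s[1]/2,z0+k*s[2]) for i in(-1,1) for j in(-1,1) for k in(0,1)]
U=3
def hullmask(p,C,x0):
    q=np.array([w2pix(p,c) for c in C]);q=((q-x0+.5)*U*16).astype(np.int32)
    m=np.zeros((120*U,120*U),np.uint8);cv2.fillConvexPoly(m,cv2.convexHull(q),1,shift=4);return cv2.resize(m.astype(np.float32),(120,120),interpolation=cv2.INTER_AREA)
def fit(ps,x,y,a,s,mk,z0=0):
    D=[]
    for p in ps:
        x0=np.clip((w2pix(p,(x,y,z0+s[2]/2))-60).round().astype(int),0,[520,280])
        cr=p['frame'][x0[1]:x0[1]+120,x0[0]:x0[0]+120]
        m=mk(cr); h=cv2.dilate((hullmask(p,corners(x,y,a,[s[0]+.02,s[1]+.02,s[2]],z0),x0)>0).astype(np.uint8),np.ones((5,5)))
        m=cv2.morphologyEx((m*h).astype(np.uint8),cv2.MORPH_CLOSE,np.ones((7,7)));D.append((p,x0,m.astype(np.float32)))
    f=lambda v:sum(((hullmask(p,corners(v[0]/100+x,v[1]/100+y,a+v[2]/10,s,z0),x0)-m)**2).sum() for p,x0,m in D)
    best=min((minimize(f,[0,0,b],method='Nelder-Mead',options=dict(initial_simplex=np.array([[0,0,b],[.8,0,b],[0,.8,b],[0,0,b+1.5]]),maxiter=200)) for b in(-2,0,2)),key=lambda r:r.fun)
    v=best.x;return x+v[0]/100,y+v[1]/100,np.degrees(a+v[2]/10),best.fun,[float(m.sum()) for _,_,m in D]
def wood(c):
    h=cv2.cvtColor(c,cv2.COLOR_RGB2HSV).astype(int);return (h[...,1]>75)
def green(c):
    h=cv2.cvtColor(c,cv2.COLOR_RGB2HSV).astype(int);return (h[...,1]>80)&(h[...,0]>60)&(h[...,0]<95)
E
python3 - <<'E'
from fit import *
ps=[viewer.camera('top'),viewer.camera('side')]
for n,x,y,a in((3,.445,.178,-.2),(4,.442,.323,.2),(5,.59,.338,-.2),(6,.589,.177,0)):
    for q in(ps,ps[:1],ps[1:]): print(n,np.round(fit(q,x,y,a,S[n],wood),4) if 0 else [np.round(v,4).tolist() for v in fit(q,x,y,a,S[n],wood)])
for n,x,y in zip('abcd',(.541,.547,.553,.560),(-.019,-.1,-.182,-.261)):
    for q in (ps,ps[:1],ps[1:]): print(n,[np.round(v,4).tolist() for v in fit(q,x,y,.08,(.106,.044,.003),green,.012)])
M=R.from_quat(telemetry.get_obs()['ee_rot']).as_matrix();print(M.round(3))
E
```

```text
3 [0.4481, 0.177, -11.9925, 123.6296, [360.0, 388.0]]
3 [0.448, 0.1775, -17.7299, 52.6543, [360.0]]
3 [0.449, 0.1761, 0.0824, 62.0741, [388.0]]
4 [0.4441, 0.3256, 14.9798, 169.7654, [627.0, 704.0]]
4 [0.443, 0.3258, 20.4842, 87.0988, [627.0]]
4 [0.4438, 0.3248, 13.7971, 66.0617, [704.0]]
5 [0.5952, 0.3369, -6.9668, 270.7654, [1006.0, 1032.0]]
5 [0.595, 0.3381, -4.7779, 150.642, [1006.0]]
5 [0.5954, 0.3361, -10.786, 99.1481, [1032.0]]
6 [0.5918, 0.1754, 2.2397, 182.8889, [921.0, 1191.0]]
6 [0.5896, 0.175, 3.4298, 77.0247, [921.0]]
6 [0.5922, 0.174, 0.8356, 103.1728, [1191.0]]
a [0.5442, -0.0199, 5.9414, 156.0617, [982.0, 500.0]]
a [0.543, -0.0191, 7.7317, 104.1975, [982.0]]
a [0.5455, -0.0202, 7.0191, 48.2593, [500.0]]
b [0.5498, -0.098, 8.7406, 141.3827, [960.0, 478.0]]
b [0.5493, -0.0979, 8.908, 75.9506, [960.0]]
b [0.5499, -0.098, 8.8027, 62.4321, [478.0]]
c [0.5536, -0.1819, 4.8067, 130.9136, [973.0, 403.0]]
c [0.5527, -0.1809, 4.2203, 85.9753, [973.0]]
c [0.5542, -0.183, 4.3444, 40.5432, [403.0]]
d [0.5613, -0.2611, 3.1843, 124.3457, [973.0, 367.0]]
d [0.5605, -0.2612, 2.0714, 78.8765, [973.0]]
d [0.5637, -0.2627, 2.6082, 41.3086, [367.0]]
[[ 0.    0.96  0.28]
 [-0.    0.28 -0.96]
 [-1.    0.    0.  ]]
```

```bash
python3 -m crank '[[0,[1.9,2.3,0.6],[0,0,-0.01]],[0,[1.9,2.3,0.6],[0,0,-0.01]],[0,[1.9,2.3,0.6],[0,0,-0.01]],[0,[1.9,2.3,0.6],[0,0,-0.01]],[0,[1.9,2.3,0.6],[0,0,-0.01]],[0,[1.9,2.3,0.6],[0,0,-0.01]],[0,[1.9,2.3,0.6],[0,0,-0.01]],[0,[1.9,2.3,0.6],[0,0,-0.01]],[0,[1.9,2.3,0.6],[0,0,-0.01]],[0,[1.9,2.3,0.6],[0,0,-0.01]],[0,[1.9,2.3,0.6],[0,0,-0.01]],[0,[1.9,2.3,0.6],[0,0,-0.01]]]' 40
python3 -m crank '[[0,[1.9,2.3,0],[0,0,-0.01]],[0,[1.9,2.3,0],[0,0,-0.01]],[0,[1.9,2.3,0],[0,0,-0.01]],[0,[1.9,2.3,0],[0,0,-0.01]],[0,[1.9,2.3,0],[0,0,-0.01]],[0,[1.9,2.3,0],[0,0,-0.01]],[0,[1.9,2.3,0],[0,0,-0.01]],[0,[1.9,2.3,0],[0,0,-0.01]],[0,[0,0,0],[0,0,0]]]'
python3 - <<'E'
from fit import *
p=viewer.camera('wrist');save(p,'w1');print(np.round(p['cam_to_world'],3).tolist(),p['k1'])
for n,x,y in zip('abcd',(.544,.5495,.5535,.5615),(-.0195,-.098,-.182,-.2615)):
    print(n,w2pix(p,(x,y,.015)).round(),[np.round(v,4).tolist() for v in fit([p],x,y,.08,(.106,.044,.003),green,.012)])
E
```

```text
clock: 1.9
position: [0.4038, -0.3228, 0.3039]
ee_rot: [0.457, 0.539, -0.458, 0.539]
ft_force: [0.9, -0.3, 0.3]
grip_width: 1.0
clock: 2.65
position: [0.5576, -0.1337, 0.3031]
ee_rot: [0.478, 0.523, -0.476, 0.522]
ft_force: [0.2, 0.9, 0.2]
grip_width: 1.0
[[0.091, 0.96, 0.263, 0.624], [-0.996, 0.088, 0.021, -0.127], [-0.003, -0.264, 0.965, 0.446], [0.0, 0.0, 0.0, 1.0]] 0.0006535772491879848
a [236. 167.] [0.5443, -0.0179, 5.7983, 294.7284, [3281.0]]
b [299. 168.] [0.5494, -0.0965, 8.4163, 120.9506, [3079.0]]
c [365. 171.] [0.5535, -0.1798, 4.2655, 59.5926, [3004.0]]
d [428. 171.] [0.5609, -0.2598, 2.5609, 23.2963, [2990.0]]
```

View pics/w1.png

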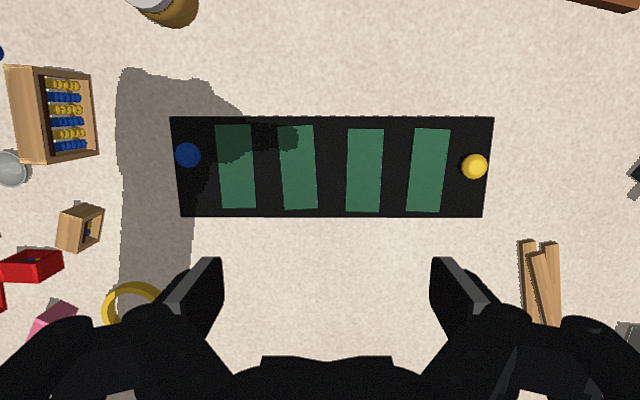

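Wrist view: pads at about (236,167), (299,168), (365,171) and (428,171), with blue at left and yellow at right. The pad fits agree with the other cameras to about 2 mm. Next, over to the abaci.

```bash
python3 -m crank '[[0,[-0.3,3,0.2],[0,0,0]],[0,[-0.3,3,0.2],[0,0,0]],[0,[-0.3,3,0.2],[0,0,0]],[0,[-0.3,3,0.2],[0,0,0]],[0,[-0.3,3,0.2],[0,0,0]],[0,[-0.3,3,0.2],[0,0,0]],[0,[-0.3,3,0],[0,0,0]],[0,[-0.3,3,0],[0,0,0]],[0,[-0.3,3,0],[0,0,0]],[0,[-0.3,3,0],[0,0,0]],[0,[-0.3,3,0],[0,0,0]],[0,[-0.3,3,0],[0,0,0]]]'
python3 -m crank '[[0,[0,1.5,0],[0,0,0]],[0,[0,0,0],[0,0,0]],[0,[0,0,0],[0,0,0]]]'
cat > look.py <<'E'
from fit import *
import sys
p=viewer.camera('wrist');save(p,sys.argv[1])
for n,x,y,a in((3,.448,.178,-.25),(4,.443,.3255,.3),(5,.595,.338,-.12),(6,.590,.176,.03)):
  if str(n) in sys.argv[2]:
    print(n,w2pix(p,(x,y,.015)).round(),[np.round(v,4).tolist() for v in fit([p],x,y,a,S[n],wood)])
E
python3 look.py w2 3456
```

```text
clock: 3.7
position: [0.519, 0.2202, 0.3155]
ee_rot: [0.479, 0.52, -0.479, 0.52]
ft_force: [-0.4, 1.0, -0.1]
grip_width: 0.998
clock: 3.95
position: [0.5191, 0.2347, 0.3152]
ee_rot: [0.478, 0.521, -0.479, 0.521]
ft_force: [1.2, -0.6, 0.6]
grip_width: 0.997
3 [364. 218.] [0.4483, 0.1783, -13.0027, 53.3333, [1158.0]]
4 [255. 213.] [0.4427, 0.3272, 16.117, 70.0741, [1877.0]]
5 [248.  94.] [0.5922, 0.3389, -7.3472, 93.5185, [2966.0]]
6 [378. 110.] [0.5903, 0.1762, 1.5995, 63.0123, [3421.0]]
```

View pics/w2.png

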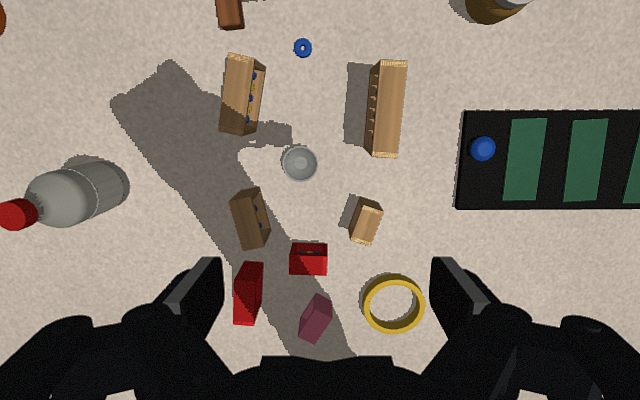

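All four fits are clean: 3 at (365,220) px, 4 (250,217), 5 (243,95), 6 (386,108). Now I'll go above abacus 3, then grip.

```bash
cat > st.py <<'E'
# usage: st.py x y z yawdeg -> shift in cm / turn in rad still to do
from fit import *
import sys
o=telemetry.get_obs();M=R.from_quat(o['ee_rot']).as_matrix();z=M[:,2];yaw=np.degrees(np.arctan2(z[0],-z[1]))
t=[float(v) for v in sys.argv[1:]]
print('clk',o['clock'],'pos',np.round(o['position'],4),'yaw',round(yaw,2),'down',M[:,0].round(3),'F',np.round(o['ft_force'],1),'w',round(o['grip_width'],3))
if t: print('go cm',np.round((np.array(t[:3])-o['position'])*100,2),'rad',round(np.radians(t[3]-yaw),3))
E
python3 -m crank '[[0,[-1.4,-1.1,-3],[0,0,-0.06]],[0,[-1.4,-1.1,-3],[0,0,-0.06]],[0,[-1.4,-1.1,-3],[0,0,-0.06]],[0,[-1.4,-1.1,-3],[0,0,-0.06]],[0,[-1.5,-1.2,-3],[0,0,-0.07]],[0,[0,0,-3],[0,0,0]],[0,[0,0,-2],[0,0,0]],[0,[0,0,0],[0,0,0]],[0,[0,0,0],[0,0,0]]]'
python3 st.py .4483 .1783 .018 -13
```

```text
clock: 4.75
position: [0.4481, 0.1775, 0.1154]
ee_rot: [-0.553, -0.44, 0.554, -0.44]
ft_force: [0.8, -0.6, 0.7]
grip_width: 1.003
clk 4.75 pos [0.4481 0.1775 0.1154] yaw -13.08 down [-0.001 -0.001 -1.   ] F [ 0.8 -0.6  0.7] w 1.003
go cm [ 0.02  0.08 -9.74] rad 0.001
```

```bash
python3 -m crank '[[0,[0,0.1,-2],[0,0,0]],[0,[0,0,-2],[0,0,0]],[0,[0,0,-2],[0,0,0]],[0,[0,0,-2],[0,0,0]],[0,[0,0,-1],[0,0,0]],[0,[0,0,-0.7],[0,0,0]],[0,[0,0,0],[0,0,0]],[0.5,[0,0,0],[0,0,0]],[0.8,[0,0,0],[0,0,0]],[0.8,[0,0,0],[0,0,0]],[0.8,[0,0,0],[0,0,0]],[0.8,[0,0,0],[0,0,0]]]' 40
python3 -m crank '[[0.8,[0,0,0],[0,0,0]],[0.8,[0,0,0],[0,0,0]],[0.8,[0,0,0],[0,0,0]],[0.8,[0,0,0],[0,0,0]]]'
python3 st.py
```

```text
clock: 5.75
position: [0.4485, 0.1801, 0.019]
ee_rot: [0.554, 0.44, -0.553, 0.441]
ft_force: [1.5, 0.4, 3.5]
grip_width: 0.324
clock: 6.08
position: [0.4485, 0.1802, 0.019]
ee_rot: [0.554, 0.44, -0.553, 0.441]
ft_force: [-1.0, -0.5, 7.0]
grip_width: 0.318
clk 6.0833 pos [0.4485 0.1802 0.019 ] yaw -12.96 down [ 0.001  0.    -1.   ] F [-1.  -0.5  7. ] w 0.318
```

```bash
python3 -m crank '[[0.8,[0,0,1],[0,0,0]],[0.8,[0,0,2],[0,0,0]],[0.8,[0,0,2],[0,0,0]],[0.8,[0.9,-1.8,2],[0,0,0.03]],[0.8,[0.9,-2,1],[0,0,0.04]],[0.8,[1.2,-2.4,0],[0,0,0.04]],[0.8,[1.2,-2.4,0],[0,0,0.04]],[0.8,[1.2,-2.4,0],[0,0,0.04]],[0.8,[1.2,-2.4,0],[0,0,0.04]],[0.8,[1.2,-2.4,0],[0,0,0.04]],[0.8,[1,-2,0],[0,0,0.03]],[0.8,[0.8,-2,0],[0,0,0.03]]]'
python3 -m crank '[[0.8,[0,0,0],[0,0,0]],[0.8,[0,0,0],[0,0,0]],[0.8,[0,0,0],[0,0,0]]]'
python3 st.py .5443 -.0185 .034 5.8
python3 - <<'E'
from h import *
p=viewer.camera('wrist');save(p,'w3')
E
```

```text
clock: 7.08
position: [0.5445, -0.0193, 0.0989]
ee_rot: [0.473, 0.525, -0.473, 0.526]
ft_force: [-0.9, 0.7, 0.1]
grip_width: 0.319
clock: 7.33
position: [0.5438, -0.0173, 0.0987]
ee_rot: [0.473, 0.525, -0.473, 0.525]
ft_force: [1.0, 0.6, 0.5]
grip_width: 0.323
clk 7.3333 pos [ 0.5438 -0.0173  0.0987] yaw 5.95 down [-0.  0. -1.] F [1.  0.6 0.5] w 0.323
go cm [ 0.05 -0.12 -6.47] rad -0.003
```

View pics/w3.png

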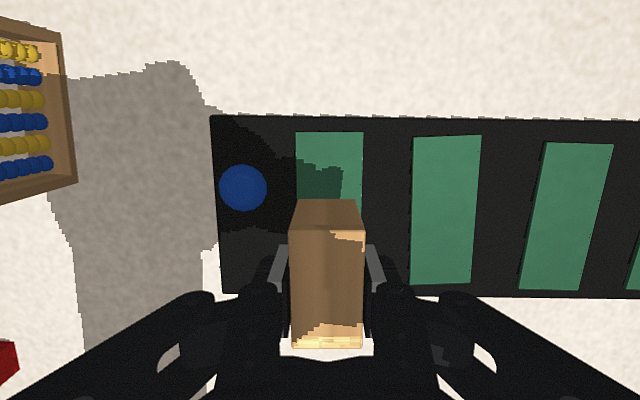

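The small abacus is held upright and lined up with pad a at about (330,150) px. Lowering it now.

```bash
python3 -m crank '[[0.8,[0.05,-0.1,-2],[0,0,0]],[0.8,[0,0,-2],[0,0,0]],[0.8,[0,0,-1.2],[0,0,0]],[0.8,[0,0,-0.6],[0,0,0]],[0.8,[0,0,-0.4],[0,0,0]],[0.8,[0,0,-0.2],[0,0,0]],[0.8,[0,0,0],[0,0,0]],[0.8,[0,0,0],[0,0,0]]]'; python3 st.py .5443 -.0185 .034 5.8
```

```text
clock: 8.05
position: [0.545, -0.0189, 0.035]
ee_rot: [0.474, 0.525, -0.473, 0.526]
ft_force: [-0.6, -0.3, -0.1]
grip_width: 0.318
clk 8.05 pos [ 0.545  -0.0189  0.035 ] yaw 5.95 down [ 0.001 -0.    -1.   ] F [-0.6 -0.3 -0.1] w 0.318
go cm [-0.07  0.04 -0.1 ] rad -0.003
```

```bash
python3 -m crank '[[0.8,[0,0,-0.1],[0,0,0]],[0.8,[0,0,-0.1],[0,0,0]],[0.8,[0,0,0],[0,0,0]],[0.55,[0,0,0],[0,0,0]],[0.5,[0,0,0],[0,0,0]],[0.45,[0,0,0],[0,0,0]],[0.3,[0,0,0],[0,0,0]],[0.3,[0,0,0],[0,0,0]],[0.3,[0,0,1],[0,0,0]],[0.3,[0,0,2],[0,0,0]],[0.3,[0,0,3],[0,0,0]],[0.3,[0,0,3],[0,0,0]]]'
python3 -m crank '[[0.3,[0,0,3],[0,0,0]],[0.2,[0,2,2],[0,0,0.01]],[0,[-0.9,3,0],[0,0,0.02]],[0,[-0.9,3,0],[0,0,0.02]],[0,[-0.9,3,0],[0,0,0.02]],[0,[-0.9,3,0],[0,0,0.02]],[0,[-0.9,3,0],[0,0,0.02]],[0,[-0.9,3,0],[0,0,0.02]],[0,[-0.9,3,0],[0,0,0.02]],[0,[-0.9,3,0],[0,0,0.02]],[0,[-0.9,3,0],[0,0,0.02]],[0,[-0.9,3,0],[0,0,0]]]'
python3 -m crank '[[0,[-1,2.5,-1],[0,0,0]],[0,[0,0,-3],[0,0,0]],[0,[0,0,-1],[0,0,0]],[0,[0,0,0],[0,0,0]],[0,[0,0,0],[0,0,0]]]'
python3 st.py .4427 .3272 .03 16.1
python3 look.py w4 4
```

```text
clock: 9.05
position: [0.5439, -0.0188, 0.1235]
ee_rot: [0.473, 0.526, -0.473, 0.525]
ft_force: [0.5, -0.2, 0.7]
grip_width: 0.697
clock: 10.05
position: [0.4539, 0.3023, 0.1732]
ee_rot: [0.421, 0.568, -0.421, 0.568]
ft_force: [0.2, 0.5, 0.2]
grip_width: 0.999
clock: 10.47
position: [0.445, 0.3249, 0.1227]
ee_rot: [0.421, 0.567, -0.422, 0.568]
ft_force: [0.7, 1.1, 0.4]
grip_width: 1.002
clk 10.4667 pos [0.445  0.3249 0.1227] yaw 16.75 down [-0.001 -0.001 -1.   ] F [0.7 1.1 0.4] w 1.002
go cm [-0.23  0.23 -9.27] rad -0.011
4 [325. 204.] [0.442, 0.3267, 16.5821, 53.7901, [4849.0]]
```

View pics/w4.png

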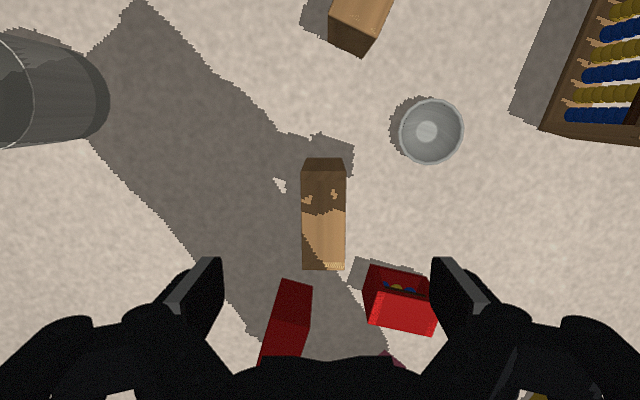

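Abacus 4 is centred at (323,215) px, with the red look-alikes clear below it. Descending with the jaws partly closed.

```bash
python3 -m crank '[[0.3,[-0.25,0.2,0],[0,0,-0.01]],[0.3,[0,0,-2],[0,0,0]],[0.3,[0,0,-2],[0,0,0]],[0.3,[0,0,-2],[0,0,0]],[0.3,[0,0,-2],[0,0,0]],[0.3,[0,0,-1.2],[0,0,0]],[0.3,[0,0,0],[0,0,0]],[0.6,[0,0,0],[0,0,0]],[0.8,[0,0,0],[0,0,0]],[0.8,[0,0,0],[0,0,0]],[0.8,[0,0,0],[0,0,0]],[0.8,[0,0,0],[0,0,0]]]'
python3 -m crank '[[0.8,[0,0,0],[0,0,0]],[0.8,[0,0,0],[0,0,0]]]'
python3 st.py .5495 -.097 .18 8.5
```

```text
clock: 11.52
position: [0.4429, 0.3285, 0.0318]
ee_rot: [0.425, 0.565, -0.424, 0.566]
ft_force: [-0.6, -0.9, 7.5]
grip_width: 0.318
clock: 11.68
position: [0.4429, 0.3286, 0.0318]
ee_rot: [0.425, 0.565, -0.424, 0.566]
ft_force: [0.1, -1.4, 7.7]
grip_width: 0.32
clk 11.6833 pos [0.4429 0.3286 0.0318] yaw 16.24 down [ 0.002  0.001 -1.   ] F [ 0.1 -1.4  7.7] w 0.32
go cm [ 10.66 -42.56  14.82] rad -0.135
```

```bash
python3 -m crank '[[0.8,[0,0,1],[0,0,0]],[0.8,[0,0,2],[0,0,0]],[0.8,[0,0,2.5],[0,0,0]],[0.8,[0,0,3],[0,0,0]],[0.8,[0,-1,3],[0,0,0]],[0.8,[0.5,-2,2],[0,0,-0.01]],[0.8,[0.8,-3,1.5],[0,0,-0.01]],[0.8,[0.8,-3,0],[0,0,-0.01]],[0.8,[0.8,-3,0],[0,0,-0.01]],[0.8,[0.8,-3,0],[0,0,-0.01]],[0.8,[0.8,-3,0],[0,0,-0.01]],[0.8,[0.8,-3,0],[0,0,-0.01]]]'
python3 -m crank '[[0.8,[0.8,-3,0],[0,0,-0.01]],[0.8,[0.8,-3,0],[0,0,-0.01]],[0.8,[0.8,-3,0],[0,0,-0.01]],[0.8,[0.8,-3,0],[0,0,-0.01]],[0.8,[0.8,-3,0],[0,0,-0.01]],[0.8,[0.8,-3,0],[0,0,-0.01]],[0.8,[0.6,-2,0],[0,0,-0.01]],[0.8,[0,-1.5,-2],[0,0,0]],[0.8,[0,0,-3],[0,0,0]],[0.8,[0,0,0],[0,0,0]],[0.8,[0,0,0],[0,0,0]]]'
python3 st.py .5495 -.097 .0468 8.5
```

```text
clock: 12.68
position: [0.4951, 0.1167, 0.1814]
ee_rot: [0.444, 0.55, -0.444, 0.551]
ft_force: [1.9, 0.1, -0.6]
grip_width: 0.325
clock: 13.6
position: [0.5482, -0.096, 0.13]
ee_rot: [0.462, 0.536, -0.463, 0.534]
ft_force: [-0.4, 0.2, 0.3]
grip_width: 0.319
clk 13.6 pos [ 0.5482 -0.096   0.13  ] yaw 8.29 down [-0.003  0.001 -1.   ] F [-0.4  0.2  0.3] w 0.319
go cm [ 0.13 -0.1  -8.32] rad 0.004
```

```bash
python3 -m crank '[[0.8,[0.1,-0.1,-2],[0,0,0]],[0.8,[0,0,-2],[0,0,0]],[0.8,[0,0,-2],[0,0,0]],[0.8,[0,0,-1],[0,0,0]],[0.8,[0,0,-0.6],[0,0,0]],[0.8,[0,0,-0.4],[0,0,0]],[0.8,[0,0,-0.2],[0,0,0]],[0.8,[0,0,0],[0,0,0]],[0.8,[0,0,0],[0,0,0]]]'
python3 st.py .5495 -.097 .0468 8.5
python3 - <<'E'
from h import *
p=viewer.camera('wrist');save(p,'w5')
E
```

```text
clock: 14.35
position: [0.5506, -0.098, 0.0492]
ee_rot: [0.463, 0.534, -0.463, 0.535]
ft_force: [-0.2, 0.7, -0.4]
grip_width: 0.317
clk 14.35 pos [ 0.5506 -0.098   0.0492] yaw 8.24 down [ 0.001 -0.    -1.   ] F [-0.2  0.7 -0.4] w 0.317
go cm [-0.11  0.1  -0.24] rad 0.004
```

View pics/w5.png

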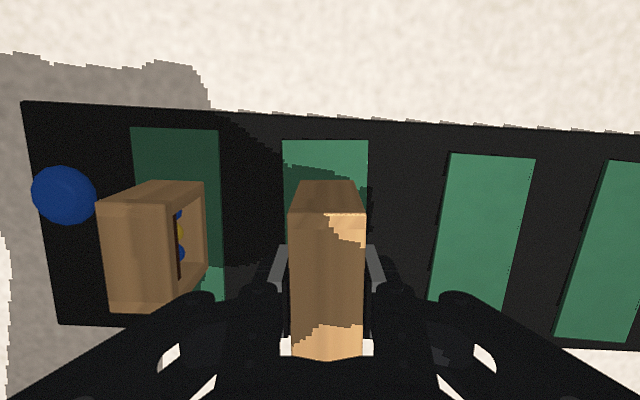

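Abacus 3 stands on pad a at (155,245) px, and abacus 4 is aligned over pad b at (325,250). Release 4 and fetch 5.

```bash
python3 -m crank '[[0.8,[0,0.1,-0.15],[0,0,0]],[0.8,[-0.05,0,-0.15],[0,0,0]],[0.8,[0,0,0],[0,0,0]],[0.55,[0,0,0],[0,0,0]],[0.5,[0,0,0],[0,0,0]],[0.45,[0,0,0],[0,0,0]],[0.3,[0,0,0],[0,0,0]],[0.3,[0,0,0],[0,0,0]],[0.3,[0,0,1],[0,0,0]],[0.3,[0,0,2],[0,0,0]],[0.3,[0,0,3],[0,0,0]],[0.3,[0,0,3],[0,0,0]]]'
python3 -m crank '[[0.2,[0,0,3],[0,0,0]],[0.1,[0,2,3],[0,0,-0.01]],[0,[0.3,3,0],[0,0,-0.02]],[0,[0.3,3,0],[0,0,-0.02]],[0,[0.3,3,0],[0,0,-0.02]],[0,[0.3,3,0],[0,0,-0.02]],[0,[0.3,3,0],[0,0,-0.02]],[0,[0.3,3,0],[0,0,-0.02]],[0,[0.3,3,0],[0,0,-0.02]],[0,[0.3,3,0],[0,0,-0.02]],[0,[0.3,3,0],[0,0,-0.02]],[0,[0.3,3,0],[0,0,-0.02]]]'
python3 -m crank '[[0,[0.3,3,0],[0,0,-0.02]],[0,[0.3,3,0],[0,0,-0.02]],[0,[0.3,3,0],[0,0,-0.02]],[0,[0.3,2,0],[0,0,0]],[0,[0,0.5,-2],[0,0,0]],[0,[0,0,-2],[0,0,0]],[0,[0,0,-1],[0,0,0]],[0,[0,0,0],[0,0,0]],[0,[0,0,0],[0,0,0]]]'
python3 st.py .5922 .3389 .037 -7.3
python3 look.py w6 5
```

```text
clock: 15.4
position: [0.549, -0.0967, 0.1366]
ee_rot: [0.463, 0.535, -0.463, 0.534]
ft_force: [0.4, 0.1, 0.5]
grip_width: 0.702
clock: 16.4
position: [0.5795, 0.2244, 0.1962]
ee_rot: [0.517, 0.483, -0.516, 0.483]
ft_force: [0.4, -0.5, 0.0]
grip_width: 0.999
clock: 17.15
position: [0.5917, 0.3374, 0.1458]
ee_rot: [-0.53, -0.467, 0.531, -0.467]
ft_force: [-0.1, -0.6, -0.0]
grip_width: 1.0
clk 17.15 pos [0.5917 0.3374 0.1458] yaw -7.27 down [-0. -0. -1.] F [-0.1 -0.6 -0. ] w 1.0
go cm [  0.05   0.15 -10.88] rad -0.0
5 [325. 190.] [0.5916, 0.339, -7.6876, 72.358, [4846.0]]
```

```bash
python3 -m crank '[[0.2,[0,0.2,-1],[0,0,0]],[0.2,[0,0,-2],[0,0,0]],[0.2,[0,0,-2],[0,0,0]],[0.2,[0,0,-2],[0,0,0]],[0.2,[0,0,-2],[0,0,0]],[0.2,[0,0,-1.2],[0,0,0]],[0.3,[0,0,-0.6],[0,0,0]],[0.6,[0,0,0],[0,0,0]],[0.8,[0,0,0],[0,0,0]],[0.8,[0,0,0],[0,0,0]],[0.8,[0,0,0],[0,0,0]],[0.8,[0,0,0],[0,0,0]]]'
python3 -m crank '[[0.8,[0,0,0],[0,0,0]],[0.8,[0,0,0],[0,0,0]],[0.8,[0,0,0],[0,0,0]]]'
python3 st.py .5535 -.181 .2 4.3
```

```text
clock: 18.2
position: [0.592, 0.3404, 0.0385]
ee_rot: [0.531, 0.467, -0.53, 0.468]
ft_force: [-0.4, 0.1, 2.8]
grip_width: 0.321
clock: 18.45
position: [0.5921, 0.3404, 0.0385]
ee_rot: [0.531, 0.467, -0.53, 0.468]
ft_force: [-0.9, -1.1, 5.6]
grip_width: 0.319
clk 18.45 pos [0.5921 0.3404 0.0385] yaw -7.24 down [ 0.001  0.001 -1.   ] F [-0.9 -1.1  5.6] w 0.319
go cm [ -3.86 -52.14  16.15] rad 0.201
```

```bash
python3 -m crank '[[0.8,[0,0,1],[0,0,0]],[0.8,[0,0,2],[0,0,0]],[0.8,[0,0,3],[0,0,0]],[0.8,[0,0,3],[0,0,0]],[0.8,[0,-1,3],[0,0,0]],[0.8,[0,-2,2.5],[0,0,0.01]],[0.8,[-0.2,-3,1.5],[0,0,0.01]],[0.8,[-0.3,-3,0],[0,0,0.01]],[0.8,[-0.3,-3,0],[0,0,0.01]],[0.8,[-0.3,-3,0],[0,0,0.02]],[0.8,[-0.3,-3,0],[0,0,0.02]],[0.8,[-0.3,-3,0],[0,0,0.02]]]'
python3 -m crank '[[0.8,[-0.3,-3,0],[0,0,0.01]],[0.8,[-0.3,-3,0],[0,0,0.01]],[0.8,[-0.3,-3,0],[0,0,0.01]],[0.8,[-0.3,-3,0],[0,0,0.01]],[0.8,[-0.3,-3,0],[0,0,0.01]],[0.8,[-0.3,-3,0],[0,0,0.01]],[0.8,[-0.3,-3,0],[0,0,0.02]],[0.8,[0,-3,0],[0,0,0.02]],[0.8,[0,-3,0],[0,0,0]],[0.8,[0,-2.5,-1],[0,0,0]],[0.8,[0,-1.5,-2],[0,0,0]],[0.8,[0,0,-3],[0,0,0]]]'
python3 -m crank '[[0.8,[0,0,0],[0,0,0]],[0.8,[0,0,0],[0,0,0]]]'
python3 st.py .5535 -.181 .0535 4.3
```

```text
clock: 19.45
position: [0.574, 0.1285, 0.1979]
ee_rot: [-0.506, -0.494, 0.506, -0.494]
ft_force: [-0.3, -0.6, -1.0]
grip_width: 0.321
clock: 20.45
position: [0.5542, -0.1852, 0.1392]
ee_rot: [0.483, 0.515, -0.483, 0.519]
ft_force: [1.3, 0.2, -0.8]
grip_width: 0.323
clock: 20.62
position: [0.5526, -0.1792, 0.1369]
ee_rot: [0.481, 0.519, -0.481, 0.517]
ft_force: [0.3, 0.3, -0.1]
grip_width: 0.322
clk 20.6167 pos [ 0.5526 -0.1792  0.1369] yaw 4.26 down [-0.003  0.001 -1.   ] F [ 0.3  0.3 -0.1] w 0.322
go cm [ 0.09 -0.18 -8.34] rad 0.001
```

```bash
python3 -m crank '[[0.8,[0,-0.15,-2],[0,0,0]],[0.8,[0,0,-2],[0,0,0]],[0.8,[0,0,-2],[0,0,0]],[0.8,[0,0,-1],[0,0,0]],[0.8,[0,0,-0.6],[0,0,0]],[0.8,[0,0,-0.4],[0,0,0]],[0.8,[0,0,-0.2],[0,0,0]],[0.8,[0,0,0],[0,0,0]],[0.8,[0,0,0],[0,0,0]]]'
python3 st.py .5535 -.181 .0535 4.3
```

```text
clock: 21.37
position: [0.5541, -0.1816, 0.0563]
ee_rot: [0.481, 0.518, -0.481, 0.519]
ft_force: [-0.9, -0.4, -1.2]
grip_width: 0.319
clk 21.3667 pos [ 0.5541 -0.1816  0.0563] yaw 4.23 down [ 0.001 -0.    -1.   ] F [-0.9 -0.4 -1.2] w 0.319
go cm [-0.06  0.06 -0.28] rad 0.001
```

```bash
python3 -m crank '[[0.8,[-0.05,0.05,-0.15],[0,0,0]],[0.8,[0,0,-0.15],[0,0,0]],[0.8,[0,0,0],[0,0,0]],[0.55,[0,0,0],[0,0,0]],[0.5,[0,0,0],[0,0,0]],[0.45,[0,0,0],[0,0,0]],[0.3,[0,0,0],[0,0,0]],[0.3,[0,0,0],[0,0,0]],[0.3,[0,0,1],[0,0,0]],[0.3,[0,0,2],[0,0,0]],[0.3,[0,0,3],[0,0,0]],[0.3,[0,0,3],[0,0,0]]]'
python3 -m crank '[[0.2,[0,0,3],[0,0,0]],[0.1,[0,2,3],[0,0,0]],[0,[0.3,3,0],[0,0,-0.004]],[0,[0.3,3,0],[0,0,-0.004]],[0,[0.3,3,0],[0,0,-0.004]],[0,[0.3,3,0],[0,0,-0.004]],[0,[0.3,3,0],[0,0,-0.004]],[0,[0.3,3,0],[0,0,-0.004]],[0,[0.4,3,0],[0,0,-0.004]],[0,[0.4,3,0],[0,0,-0.004]],[0,[0.4,3,0],[0,0,-0.004]],[0,[0.4,3,0],[0,0,-0.004]]]'
python3 -m crank '[[0,[0.3,2.5,0],[0,0,-0.004]],[0,[0,1.2,-1],[0,0,0]],[0,[0,0,-1],[0,0,0]],[0,[0,0,0],[0,0,0]],[0,[0,0,0],[0,0,0]]]'
python3 st.py .5903 .1762 .045 1.6
python3 look.py w7 6
```

```text
clock: 22.37
position: [0.5525, -0.1808, 0.1436]
ee_rot: [0.481, 0.519, -0.481, 0.518]
ft_force: [0.2, -0.4, 0.8]
grip_width: 0.7
clock: 23.37
position: [0.5871, 0.1404, 0.2033]
ee_rot: [0.492, 0.508, -0.491, 0.509]
ft_force: [-0.9, 0.0, 0.6]
grip_width: 0.998
clock: 23.78
position: [0.5898, 0.1738, 0.1814]
ee_rot: [0.492, 0.507, -0.494, 0.507]
ft_force: [0.5, -1.1, -0.5]
grip_width: 0.999
clk 23.7833 pos [0.5898 0.1738 0.1814] yaw 1.61 down [-0.002 -0.002 -1.   ] F [ 0.5 -1.1 -0.5] w 0.999
go cm [  0.05   0.24 -13.64] rad -0.0
6 [324. 184.] [0.59, 0.1763, 1.6412, 64.4321, [4687.0]]
```

View pics/w7.png

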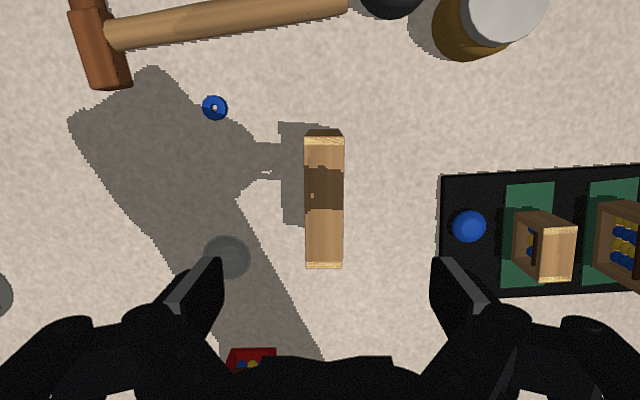

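Abacus 6 is at (323,200) px and undisturbed; 3 and 4 are upright on their pads at right. Gripping 6.

```bash
python3 -m crank '[[0.2,[0,0.3,-2],[0,0,0]],[0.2,[0,0,-2.5],[0,0,0]],[0.2,[0,0,-2],[0,0,0]],[0.2,[0,0,-2],[0,0,0]],[0.2,[0,0,-2],[0,0,0]],[0.2,[0,0,-2],[0,0,0]],[0.3,[0,0,-1],[0,0,0]],[0.6,[0,0,0],[0,0,0]],[0.8,[0,0,0],[0,0,0]],[0.8,[0,0,0],[0,0,0]],[0.8,[0,0,0],[0,0,0]],[0.8,[0,0,0],[0,0,0]]]'
python3 -m crank '[[0.8,[0,0,0],[0,0,0]],[0.8,[0,0,0],[0,0,0]],[0.8,[0,0,0],[0,0,0]]]'
python3 st.py .561 -.2605 .2 2.6
```

```text
clock: 24.83
position: [0.5906, 0.1791, 0.0484]
ee_rot: [0.493, 0.507, -0.492, 0.508]
ft_force: [0.5, 0.2, 4.9]
grip_width: 0.324
clock: 25.08
position: [0.5906, 0.1791, 0.0484]
ee_rot: [0.493, 0.507, -0.492, 0.508]
ft_force: [-1.1, -0.6, 6.4]
grip_width: 0.324
clk 25.0833 pos [0.5906 0.1791 0.0484] yaw 1.71 down [ 0.001 -0.    -1.   ] F [-1.1 -0.6  6.4] w 0.324
go cm [ -2.96 -43.96  15.16] rad 0.016
```

```bash
python3 -m crank '[[0.8,[0,0,1],[0,0,0]],[0.8,[0,0,2],[0,0,0]],[0.8,[0,0,3],[0,0,0]],[0.8,[0,0,3],[0,0,0]],[0.8,[0,-1,3],[0,0,0]],[0.8,[0,-2,2.5],[0,0,0]],[0.8,[-0.2,-3,0.7],[0,0,0]],[0.8,[-0.2,-3,0],[0,0,0.002]],[0.8,[-0.2,-3,0],[0,0,0.002]],[0.8,[-0.2,-3,0],[0,0,0.002]],[0.8,[-0.2,-3,0],[0,0,0.002]],[0.8,[-0.2,-3,0],[0,0,0.002]]]'
python3 -m crank '[[0.8,[-0.2,-3,0],[0,0,0.002]],[0.8,[-0.2,-3,0],[0,0,0.002]],[0.8,[-0.2,-3,0],[0,0,0.002]],[0.8,[-0.2,-3,0],[0,0,0]],[0.8,[-0.2,-3,0],[0,0,0]],[0.8,[-0.2,-3,0],[0,0,0]],[0.8,[-0.2,-3,0],[0,0,0]],[0.8,[-0.2,-2.5,0],[0,0,0]],[0.8,[-0.1,-1.5,-1],[0,0,0]],[0.8,[0,0,-2],[0,0,0]],[0.8,[0,0,-2],[0,0,0]]]'
python3 -m crank '[[0.8,[0,0,0],[0,0,0]],[0.8,[0,0,0],[0,0,0]],[0.8,[0,0,0],[0,0,0]]]'
python3 st.py .5613 -.2605 .0634 2.6
```

```text
clock: 26.08
position: [0.5776, -0.0323, 0.2]
ee_rot: [0.49, 0.51, -0.49, 0.51]
ft_force: [0.3, -0.1, -1.8]
grip_width: 0.322
clock: 27.0
position: [0.5611, -0.2817, 0.1488]
ee_rot: [0.489, 0.511, -0.489, 0.511]
ft_force: [-0.3, 1.1, -1.5]
grip_width: 0.323
clock: 27.25
position: [0.5617, -0.2803, 0.1504]
ee_rot: [0.488, 0.511, -0.488, 0.512]
ft_force: [-0.9, 0.3, -1.0]
grip_width: 0.324
clk 27.25 pos [ 0.5617 -0.2803  0.1504] yaw 2.68 down [ 0.001 -0.    -1.   ] F [-0.9  0.3 -1. ] w 0.324
go cm [-0.04  1.98 -8.7 ] rad -0.001
```

Overshot y by 2 cm (my row sum). Correct this before descending.

```bash
python3 -m crank '[[0.8,[0,1,0],[0,0,0]],[0.8,[0,1,0],[0,0,0]],[0.8,[0,0,-2],[0,0,0]],[0.8,[0,0,-2],[0,0,0]],[0.8,[0,0,-1],[0,0,0]],[0.8,[0,0,0],[0,0,0]],[0.8,[0,0,0],[0,0,0]],[0.8,[0,0,0],[0,0,0]]]'
python3 st.py .5613 -.2605 .0634 2.6
python3 - <<'E'
from h import *
p=viewer.camera('wrist');save(p,'w8')
E
```

```text
clock: 27.92
position: [0.5618, -0.2609, 0.1007]
ee_rot: [0.489, 0.511, -0.488, 0.512]
ft_force: [0.1, -0.2, -1.4]
grip_width: 0.321
clk 27.9167 pos [ 0.5618 -0.2609  0.1007] yaw 2.64 down [ 0.002 -0.001 -1.   ] F [ 0.1 -0.2 -1.4] w 0.321
go cm [-0.05  0.04 -3.73] rad -0.001
```

View pics/w8.png

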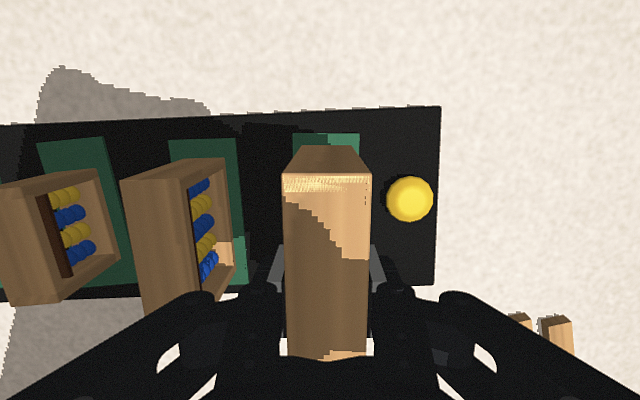

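Abacus 6 is aligned over pad d at (327,140) px with yellow at right, and 4 and 5 are standing at left. Lower, release and lift clear.

```bash
python3 -m crank '[[0.8,[-0.05,0,-1.2],[0,0,0]],[0.8,[0,0,-1.2],[0,0,0]],[0.8,[0,0,-0.6],[0,0,0]],[0.8,[0,0,-0.3],[0,0,0]],[0.8,[0,0,-0.2],[0,0,0]],[0.8,[0,0,-0.1],[0,0,0]],[0.8,[0,0,0],[0,0,0]],[0.8,[0,0,0],[0,0,0]]]'
python3 st.py .5613 -.2605 .0634 2.6
```

```text
clock: 28.63
position: [0.5607, -0.2611, 0.0635]
ee_rot: [0.488, 0.511, -0.488, 0.511]
ft_force: [0.1, -0.0, -1.9]
grip_width: 0.329
clk 28.6333 pos [ 0.5607 -0.2611  0.0635] yaw 2.62 down [ 0. -0. -1.] F [ 0.1 -0.  -1.9] w 0.329
go cm [ 0.06  0.06 -0.01] rad -0.0
```

```bash
python3 -m crank '[[0.8,[0.05,0.05,-0.1],[0,0,0]],[0.8,[0,0,-0.1],[0,0,0]],[0.8,[0,0,0],[0,0,0]],[0.8,[0,0,0],[0,0,0]]]'
python3 st.py .5613 -.2605 .0634 2.6
```

```text
clock: 28.97
position: [0.5609, -0.2611, 0.0634]
ee_rot: [0.488, 0.511, -0.489, 0.511]
ft_force: [-10.9, 2.3, 17.7]
grip_width: 0.325
clk 28.9667 pos [ 0.5609 -0.2611  0.0634] yaw 2.59 down [-0.    -0.001 -1.   ] F [-10.9   2.3  17.7] w 0.325
go cm [0.04 0.06 0.  ] rad 0.0
```

```bash
python3 -m crank '[[0.8,[0,0,0.1],[0,0,0]],[0.8,[0,0,0],[0,0,0]],[0.55,[0,0,0],[0,0,0]],[0.5,[0,0,0],[0,0,0]],[0.45,[0,0,0],[0,0,0]],[0.3,[0,0,0],[0,0,0]],[0.3,[0,0,0],[0,0,0]],[0.3,[0,0,1],[0,0,0]],[0.3,[0,0,2],[0,0,0]],[0.3,[0,0,3],[0,0,0]],[0.3,[0,0,3],[0,0,0]],[0.3,[0,0,3],[0,0,0]]]'
python3 -m crank '[[0.2,[0,1,3],[0,0,0]],[0.2,[0,2,3],[0,0,0]],[0,[0,3,3],[0,0,0]],[0,[0,3,1],[0,0,0]],[0,[0,3,0],[0,0,0]],[0,[0,0,0],[0,0,0]],[0,[0,0,0],[0,0,0]]]'
python3 - <<'E'
from fit import *
p=viewer.camera('wrist');save(p,'w9');t=viewer.camera('top');s=viewer.camera('side');save(s,'s9')
for n,x,y,a in((3,.5443,-.0185,5.8),(4,.5495,-.097,8.5),(5,.5535,-.181,4.3),(6,.561,-.2605,2.6)):
  for q in([p],[t]):
    print(n,[np.round(v,4).tolist() for v in fit(q,x,y,np.radians(a),S[n],lambda c:(lambda h:(h[...,1]>75)&(h[...,0]<30))(cv2.cvtColor(c,cv2.COLOR_RGB2HSV)),.015)])
cv2.imwrite('pics/s9c.png',cv2.cvtColor(cv2.resize(s['frame'][110:245,230:410],(800,600),interpolation=cv2.INTER_CUBIC),cv2.COLOR_RGB2BGR))
E
```

```text
clock: 29.97
position: [0.5609, -0.2603, 0.1845]
ee_rot: [0.488, 0.511, -0.488, 0.511]
ft_force: [0.8, -0.3, -0.6]
grip_width: 0.7
clock: 30.55
position: [0.5613, -0.1389, 0.283]
ee_rot: [0.488, 0.512, -0.487, 0.513]
ft_force: [0.3, -1.0, -0.2]
grip_width: 0.998
3 [0.5452, -0.0152, 9.7946, 460.0988, [2284.0]]
3 [0.5468, -0.0197, 4.6004, 33.5926, [373.0]]
4 [0.5495, -0.0942, 12.8819, 304.4321, [2437.0]]
4 [0.5507, -0.0993, 8.7782, 29.5556, [597.0]]
5 [0.5532, -0.1808, 4.2294, 152.7778, [2832.0]]
5 [0.5536, -0.1838, 4.816, 48.5309, [892.0]]
6 [0.5605, -0.2609, 2.342, 787.8642, [5346.0]]
6 [0.5604, -0.2634, 3.5295, 152.8642, [1402.0]]
```

View pics/w9.png

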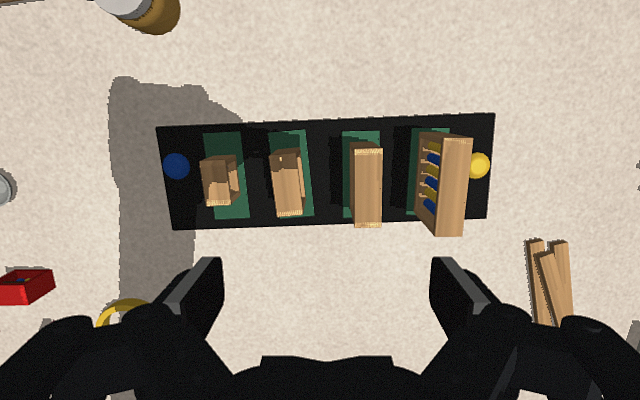

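View pics/s9c.png

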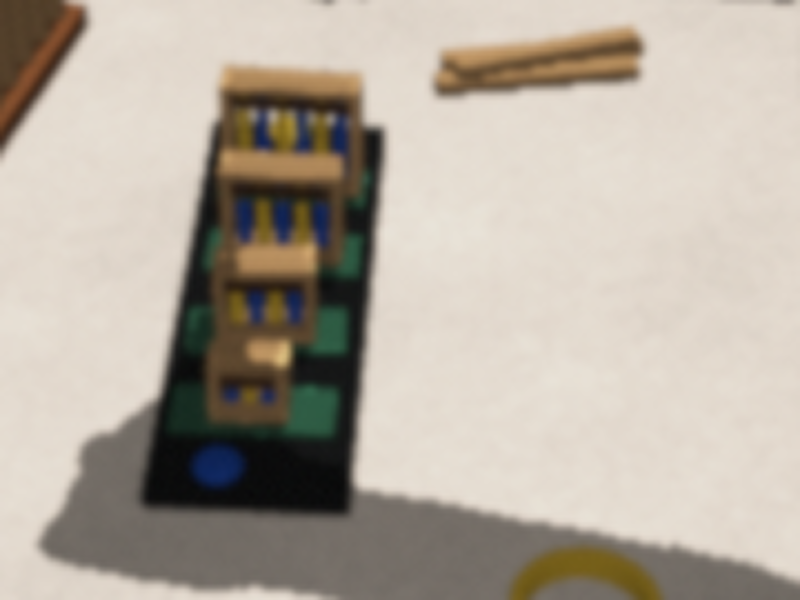

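All four stand in order, 3 (220,180), 4 (287,183), 5 (366,188), 6 (445,185) px, from blue to yellow. The wrist fits for 3 and 4 are spoiled by shadow, so I'll overlay the expected outlines to check centring.

```bash
python3 - <<'E'
from fit import *
p=viewer.camera('wrist');f=cv2.resize(p['frame'],None,fx=4,fy=4,interpolation=cv2.INTER_CUBIC)[:,:,::-1].copy()
for n,x,y,a in((3,.5445,-.0187,5.8),(4,.5495,-.097,8.5),(5,.5535,-.181,4.3),(6,.561,-.2605,2.6)):
  C=corners(x,y,np.radians(a),S[n],.015);q=[tuple((w2pix(p,c)*4+2).astype(int).tolist()) for c in C]
  for i in range(8):
    for b in(1,2,4):
      if not i&b: cv2.line(f,q[i],q[i|b],(0,0,255),1)
cv2.imwrite('pics/ov.png',cv2.resize(f[440:980,620:2020],(800,309),interpolation=cv2.INTER_AREA) if 0 else f[470:970,760:1560]);cv2.imwrite('pics/ov2.png',f[470:970,1200:2000])
E
```

```text
(no output)
```

View pics/ov.png

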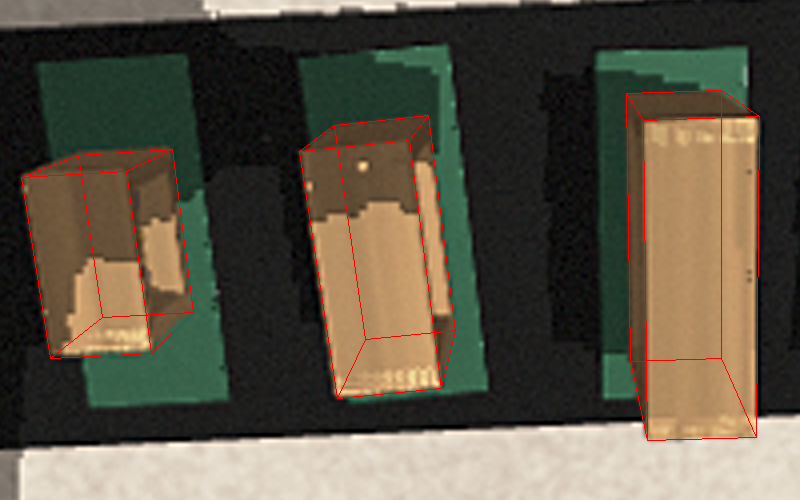

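View pics/ov2.png

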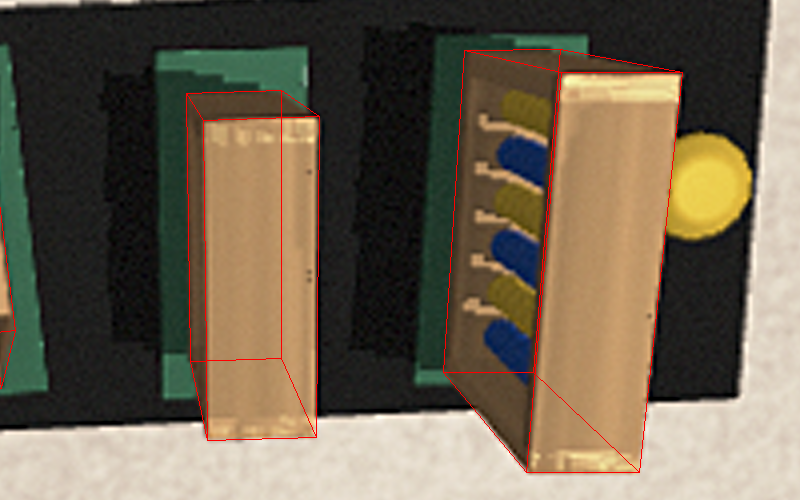

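The expected outlines match all four abaci to about 1 mm. They are centred and aligned on their pads, so I'm handing in.

```bash
python3 -c "
from workcell import manip;print(manip.hand_in())"
```

```text
the job is handed in; nothing more can be done
None
```

All four abaci are standing upright on the pads in order of size: 3, 4, 5, 6 on pads a, b, c, d, from the blue bead to the yellow. Each was placed in the middle of its pad, lengthwise, and released. I handed the job in at about 31 s on the robot's clock, with the gripper clear above the slab. None of them fell on the way, and I never picked up the red and pink look-alikes.

**Final check:** In the last wrist picture, the outlines expected at the pad centres matched all four abaci to about 1 mm.

**Checks that disagreed:**
- The top camera put each abacus up to 4 mm from its pad centre, against its own measurement of the pads. I put that down to calibration error and its coarser picture.
- The automatic wrist fits for abaci 3 and 4 were spoiled by shadow, so I judged those two by the outline check instead.

**Two slips, neither doing harm:**
- I overshot abacus 6 sideways by 2 cm in the air and corrected it before lowering.
- I pressed abacus 6 onto its pad with about 18 N before letting go, under the 40 N limit.

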